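# Register a stoppered sample block in a corner fixture

### The arm

A 6-joint arm with a two-finger parallel gripper is mounted at the origin on a cart in front of the work surface, level with it; the furniture and walls round the work are solid. World frame = base frame: x ahead of the robot, y to its left, z up, the work surface at z = 0. Lengths are in m, angles in rad, forces in N, time in s.
With the tool pointing down it reaches from about 0.325 to 0.75 m from the base axis. Payload 7.6 kg.
Tool frame: the origin (TCP) lies at the very end of the fingers, on their centre line; the grasp point (between the pads) lies 19 mm behind it; z points along the fingers, y is the line along which they close (so a half turn about z gives the same grasp; the last joint's range is limited). The gripper opens to 85 mm and grips with 20 to 120 N. Pads are 22 mm wide; open, the fingers measure 114 mm over their backs; the gripper's body (76 mm by 85 mm) begins 54 mm behind the grasp point. The pads swing forward as they close: fully open they stand 13 mm farther back than shut.
Start: joints at [1.225, 0.052, 1.401, -0, 1.689, -0.07], TCP at [0.143, 0.505, 0.231] pointing down, gripper open.
Joint ranges: [-2.9, 2.9], [-0.91, 2.17], [0.12, 2.37], [-1.06, 4.2], [0.26, 2.73], [-2.93, 2.93]. Speed limits (rad/s): [2.57, 2.57, 3.01, 3.14, 3.14, 3.14].

### API

Orientations are given as a unit quaternion [w, x, y, z].
In Python, from cell import robot, optics gives the robot as it stands.
- The arm moves only by the tool drive_tool, never from a script. Its argument "increments" is a list of rows, each a list of 5 numbers: the closure in counts, from 0 (fully open) to 255 (shut), then the shift along the world's x, y, z in cm, then the turn about the world's z in degrees. A call has 1 to 8 rows; each row is the pose to reach, as a shift and turn from the pose commanded when the call began; what a row does not reach only later rows make up. A row lasts 1/10 s, in which the tool goes at most 50 mm and 8.59 degrees, less where a joint would pass 70% of its speed; a pose out of reach is approached as far as the arm can. A call with a gripper value outside its range is refused whole. The fingers move at their own pace and stop on an object; "grip_force" is the grip in N (left out, the last holds). Time passes only in rows, so rows that repeat a pose let the fingers close. It gives the time, the measured TCP pose, the force, the opening and the grip force at its end, in the units of the state.
- robot.read_state(): the state, without advancing time (a new reading comes with each control period).
- optics.snapshot(name): name is "side" or "top"; returns the picture (400x640x3 uint8, blue, green, red); there is no depth.
- optics.get_calibration(name): a dict with "vertical_fov" (degrees; the focal length in pixels is half the picture's height over the tangent of half this angle, whatever the lens; pixels are square), "cx", "cy" (the principal point, pixels), "extrinsics" (4x4, takes a point from camera to world coordinates). Camera axes: x right, y up, looking along -z (the intrinsics and any distortion apply to the point x, -y, -z); pixel columns grow to the right and rows downward; lengths in m; the calibration is good to about 2 mm. A picture is of the moment at which its call begins. get_calibration takes no time and is no camera call.
- robot.hand_in(): hands the job in; it is judged then, once.
The state is a dict: "clock": time; "joint_positions": joint angles; "qd": joint speeds; "tau": joint torques, N m; "tool_pos": TCP position; "eef_rot": TCP orientation; "contact_force": force on the tool from outside, world axes, zero at the start; "wrist_torque": the same for the moment, N m; "grip_width": opening from 0.0 (shut) to 1.0 (fully open); "grip_force": force on a finger pad.
Only numpy, scipy, OpenCV 4.12 (cv2) and the standard library are available. Lean on these libraries where they do the work, as an engineer would, in place of code of your own. Each camera call takes 0.05 s, during which the arm holds its last target. There are 200 camera calls.

### The job

Press both stoppers of the aluminium sample block fully home; then set the block flat on the grey fixture plate and press it into the corner, its long side flush against the long fence and its end flush against the short fence. Finish while still holding it pressed against both fences - do not let go - with a light push, never ramming the fences, and leave the tape roll, vials and small beaker where they are.

Things in the scene. Friction and masses are not known exactly. Their poses are not given: they have to be found in the camera images.
- block_center (a point): Centre of the loose aluminium sample block, a rectangular block 96 mm long (its x axis), 50 mm wide (y) and 50 mm high (z), edges rounded 2 mm, about 0.25 kg (varies by 30 %); it slides on the slippery fixture with friction about 0.2. It starts standing on the worktop, centre 25 mm up; a half turn makes no difference. Its flat long sides can be gripped across the 50 mm width.
- stopper_a (a joint): How far the first push-in stopper stands proud of its seat, m: 0 = fully home (hard stop), at most 0.010; starts 5 to 9 mm proud. Friction holds it where it is; pressing it down takes about 4 N.
- stopper_b (a joint): The same for the second stopper.
- stopper_a_top (a point): Centre of the top of the first stopper, a white round head 21 mm across and 8 mm high, on the block's long centre line 30 mm from its centre towards -x of the block. Fully home its top is 8 mm above the block's top face.
- stopper_b_top (a point): The same for the second stopper, 30 mm from the block's centre towards +x of the block.
- corner (a point): Fixed fixture: point on the plate's top (8 mm over the worktop) where the fences' inner faces would meet. x runs along the long fence to the short fence, y across to the long fence, z up. The grey plate (170 x 120 x 8 mm) spans x -158 to +12, y -108 to +12 mm; free area at negative x, y. A block flush in the corner has its centre at x -48, y -25, z +25 mm, length along x.
- long_fence: Aluminium bar 132 x 12 mm along the plate's left edge as the robot sees it, standing 14 mm above the plate; inner face at y = 0 of the corner frame, from x = -150 to -18 mm (the corner itself is relieved). Origin: plate underside centre, at x -73, y -48, z -8 mm in the corner frame.
- short_fence: Aluminium bar 92 x 12 mm at the plate's far end, standing 14 mm above the plate; inner face at x = 0 of the corner frame, from y = -106 to -14 mm. Its reported position is the same point as for the long fence.
- tape_roll: Roll of tape lying flat, 90 mm across, 24 mm high; origin at the centre of its underside. Bystander.
- bottle_20ml_1: Clear sample vial with white cap, 27 mm across, 58 mm high, standing; origin at the centre of its underside. Bystander.
- bottle_20ml_2: A second vial like it. Bystander.
- beaker_small: Small clear beaker, 48 mm across, 62 mm high; origin at the centre of its underside. Bystander.
Things that resemble listed ones, but are neither listed nor needed, are in the scene too. Leave any purple or turquoise look-alike of the part that bears block_center alone.

How it is judged:
On the way, in this order (a step that is already met when the one before it is completed fails the run):
1. both stoppers are fully home (within 1.5 mm) (value of joint each of stopper_a, stopper_b below 0.0015 m), for 0.2 s.
2. the block, held by the fingers, lies flush in the corner and pushes on both fences (x of block_center in the frame of corner between -0.051 and -0.045 m and y of block_center in the frame of corner between -0.028 and -0.022 m and z of block_center in the frame of corner between 0.022 and 0.028 m and angle between the x axis of block_center and the x axis of corner, either way round below 0.035 rad and contact force between block and long_fence above 1 N and contact force between block and short_fence above 1 N and contact force between block and the fingers above 1 N), for 0.3 s.
At the end, for the whole second after the job is handed in: Stoppers within 1.5 mm of home; block on the plate (height within 3 mm, tilt under 0.04 rad), aligned with the fences within 0.035 rad, centre within 3 mm of the flush place, pushing each fence with over 1 N, touched by the fingers with over 1 N, and still (all of step 1 and all of step 2 and angle between block_center's own z axis and vertical below 0.04 rad and linear speed of block below 0.01 m/s); the arm keeps its last pose, push and grip.
It fails at once if a fence is rammed (more than 40 N) (contact force between block and long_fence above 40 N or contact force between block and short_fence above 40 N).
It fails at once if the tape roll is moved more than 30 mm or tipped (distance of tape_roll from where it was at the start of the episode above 0.03 m or angle between tape_roll's own z axis and vertical above 0.5 rad).
It fails at once if the near vial is moved more than 30 mm or tipped (distance of bottle_20ml_1 from where it was at the start of the episode above 0.03 m or angle between bottle_20ml_1's own z axis and vertical above 0.5 rad).
It fails at once if the other vial is moved more than 30 mm or tipped (distance of bottle_20ml_2 from where it was at the start of the episode above 0.03 m or angle between bottle_20ml_2's own z axis and vertical above 0.5 rad).
It fails at once if the small beaker is moved more than 30 mm or tipped (distance of beaker_small from where it was at the start of the episode above 0.03 m or angle between beaker_small's own z axis and vertical above 0.5 rad).
It also fails if it takes over 67 s, if anything falls off the work surface, if the arm or the gripper's body presses on something with over 40 N, if the wrist force passes 120 N, or if a joint passes its speed limit or range.

## Working session

There is one attempt and no reset: what is moved stays moved. The work goes in short steps, Python scripts to look and compute and a tool call to move; the robot and the scene stay as the last step left them, time stands still between calls to the robot, and variables do not carry over. Pictures are saved under pics/ and viewed, at most 10 in all, crops included, and the job is handed in when it is done.

Besides the shell and the picture viewer there is one more tool, called after "Call:" by a JSON object that holds its "api" and its "payload", one argument or row to a line. drive_tool: Moves the arm, as the interface text tells. Its arguments: {"type":"object","properties":{"increments":{"type":"array","items":{"type":"array","items":{"type":"number"}}},"grip_force":{"type":"number"}},"required":["increments"]}

```bash
mkdir -p pics; python3 - <<'E'
from cell import robot, optics
import cv2,numpy as np
for n in("top","side"):
    im=optics.snapshot(n); cv2.imwrite(f"pics/{n}0.png",im)
    c=optics.get_calibration(n); print(n,c)
s=robot.read_state(); print(s)
E
```

```text
top {'vertical_fov': 57.686927177096614, 'cx': 322.91310511357284, 'cy': 199.63624733372876, 'extrinsics': array([[ 0.002891  ,  0.99777845, -0.06655686,  0.44762013],
       [-0.99984385,  0.00404444,  0.01720198, -0.01888526],
       [ 0.01743295,  0.06649674,  0.99763434,  1.07516334],
       [ 0.        ,  0.        ,  0.        ,  1.        ]])}
side {'vertical_fov': 44.75672040778551, 'cx': 320.1128211439683, 'cy': 202.4173126618998, 'extrinsics': array([[ 0.91397327,  0.26742547, -0.30518271,  0.10465744],
       [-0.40531691,  0.56597038, -0.71791067, -0.99391484],
       [-0.01926323,  0.77984687,  0.62567387,  0.91954731],
       [ 0.        ,  0.        ,  0.        ,  1.        ]])}
{'clock': 0.1, 'joint_positions': array([ 1.22463162e+00,  5.27770951e-02,  1.40158878e+00, -2.25224995e-05,
        1.68863120e+00, -7.03060261e-02]), 'qd': array([ 4.16648342e-04, -1.08540278e-03, -1.25922753e-03,  8.04665384e-05,
        1.03449782e-03,  1.67191070e-03]), 'tau': array([ 1.20964429e-03, -3.82583678e+01, -3.60982919e+01, -1.03904392e-04,
        4.79452327e-03, -2.12734466e-05]), 'tool_pos': array([0.1428924 , 0.50490319, 0.2305723 ]), 'eef_rot': array([-1.34228051e-04,  1.37493688e-01,  9.90502394e-01, -6.89352694e-04]), 'contact_force': array([-0.36525991,  0.37389907, -0.49418853]), 'wrist_torque': array([-0.00681402, -0.00018443,  0.02539052]), 'grip_force': 0.0, 'grip_width': 0.9988472197083609}
```

View pics/top0.png

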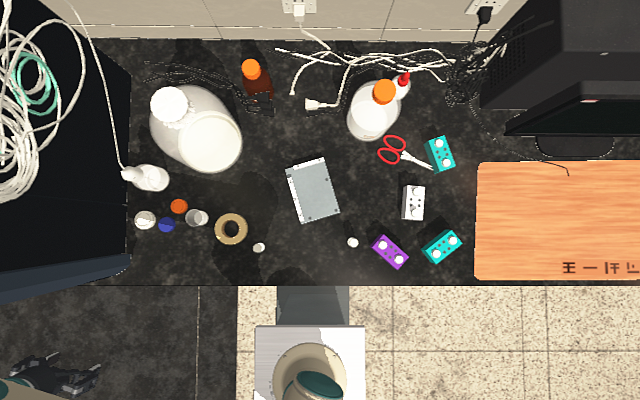

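View pics/side0.png

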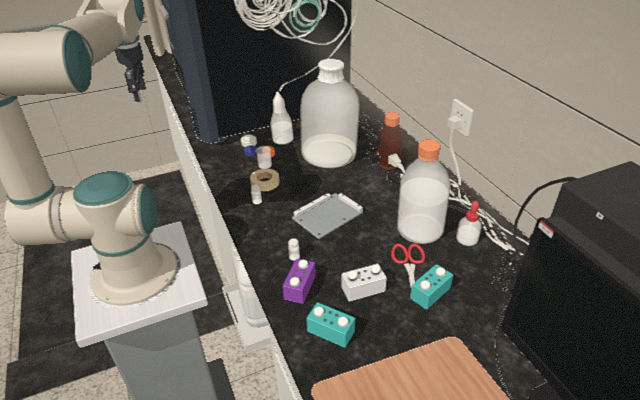

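The top view shows the aluminium block near (413,203), the plate near (313,190) with its long fence on the left and short fence on the far side, vials at (259,247) and (352,242), and tape at (231,229). The coloured look-alikes are purple at (390,252) and turquoise at (440,153) and (441,247). Next I'll measure close-up crops.

```bash
cat > h.py <<'E'
import numpy as np
from cell import robot, optics
def cal(n):
    c=optics.get_calibration(n); return c["cx"],c["cy"],200/np.tan(np.radians(c["vertical_fov"]/2)),c["extrinsics"]
def ray(n,uv,z):
    cx,cy,f,E=cal(n); d=E[:3,:3]@np.array([(uv[0]-cx)/f,-(uv[1]-cy)/f,-1]); o=E[:3,3]
    return o+d*(z-o[2])/d[2]
def proj(n,p):
    cx,cy,f,E=cal(n); q=E[:3,:3].T@(np.array(p)-E[:3,3]); return np.array([cx-f*q[0]/q[2],cy+f*q[1]/q[2]])
E
python3 - <<'E'
import cv2,numpy as np
t=cv2.imread("pics/top0.png"); s=cv2.imread("pics/side0.png")
a=cv2.resize(t[145:235,275:435],None,fx=5,fy=5,interpolation=cv2.INTER_CUBIC)[:, :800]
cv2.imwrite("pics/c_top.png",a)
b=cv2.resize(s[180:310,280:400],None,fx=4.5,fy=4.5,interpolation=cv2.INTER_CUBIC)
cv2.imwrite("pics/c_side.png",b)
E
```

```text
(no output)
```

View pics/c_top.png

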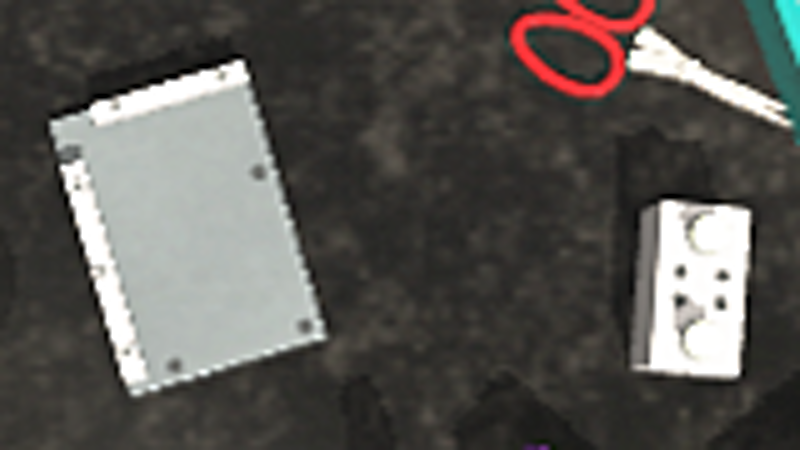

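View pics/c_side.png

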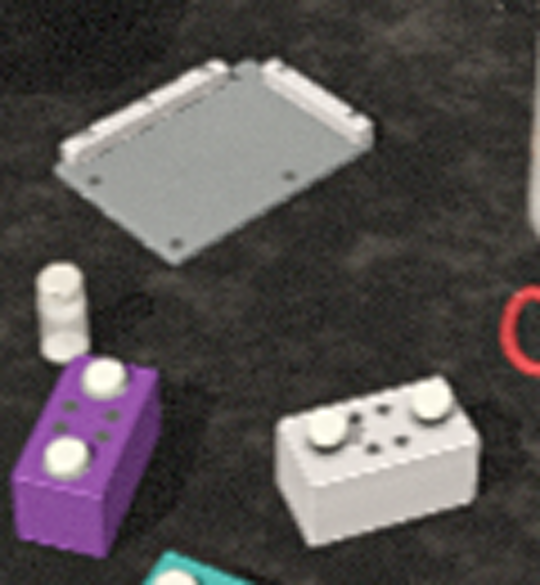

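Crops: in the top crop the block's top face has corners about (660,200), (750,207), (740,380), (648,372). The fixture plate's corners are about (50,122), (243,60), (327,340), (135,395), and the corner is at its upper left. Now I'll get these to subpixel accuracy.

```bash
python3 - <<'E'
import cv2
from h import *
t=cv2.imread("pics/top0.png"); s=cv2.imread("pics/side0.png")
def big(m,seed):
    n,l=cv2.connectedComponents(m.astype(np.uint8)); 
    return (l==l[seed[1],seed[0]]).astype(np.uint8)
def quad(img,thr,seed,n,z,box):
    k=8; x0,y0,x1,y1=box
    g=cv2.resize(cv2.cvtColor(img,cv2.COLOR_BGR2GRAY)[y0:y1,x0:x1],None,fx=k,fy=k,interpolation=cv2.INTER_CUBIC)
    m=big(g>thr,((seed[0]-x0)*k,(seed[1]-y0)*k)); m=cv2.morphologyEx(m,cv2.MORPH_OPEN,np.ones((9,9)))
    c=max(cv2.findContours(m,cv2.RETR_EXTERNAL,cv2.CHAIN_APPROX_NONE)[0],key=cv2.contourArea)[:,0]
    uv=(c+.5)/k-.5+[x0,y0]
    P=np.array([ray(n,u,z)[:2] for u in uv])
    r=cv2.minAreaRect((P*1000).astype(np.float32)); print(n,z,"centre",np.round(r[0],1),"size",np.round(r[1],1),"ang",round(r[2],2))
    return P
for thr in (150,180,205): quad(t,thr,(413,203),"top",.05,(395,175,435,230))
for thr in (80,95,110): quad(t,thr,(313,190),"top",.008,(278,145,348,235))
def heads(n,img,box,thr):
    pass
# stoppers etc. bystanders rough
for nm,uv,z in (("vial1",(352,242),.058),("vial2",(259,247),.058),("tape",(231,229),.024),("head far",(275+707/5,145+232/5),.064),("head near",(275+697/5,145+338/5),.064),
 ("red tip",(275+790/5,145+118/5),0),("turq",(440,153),.05),("purple",(390,252),.05)):
    p=ray("top",uv,z);print(nm,p.round(3))
for nm,uv in(("headA",(280+328/4.5,180+428/4.5)),("headB",(280+432/4.5,180+400/4.5))):print(nm,[ray("side",uv,z).round(4) for z in(.062,.066)])
for nm,uv,z in (("plate cornerTL",(275+50/5,145+122/5),.008),("TR",(275+243/5,145+60/5),.022),("BR",(275+327/5,145+340/5),.008),("BL",(275+135/5,145+395/5),.022)): print(nm,ray("top",uv,z).round(4))
# side-view corners
for nm,uv,z in (("blk L",(275,420),.05),("near",(310,460),.05),("R",(480,437),.05),("far",(440,378),.05),("pl near",(177,263),.008),("pl left",(55,170),.008),("pl right",(370,150),.008)): print(nm,ray("side",(280+uv[0]/4.5,180+uv[1]/4.5),z).round(4))
E
```

```text
top 0.05 centre [ 509.3 -296.8] size [52.9 98.6] ang 85.02
top 0.05 centre [ 509.3 -296.9] size [51.8 97.7] ang 85.01
top 0.05 centre [ 509.4 -297. ] size [51.  96.9] ang 85.09Traceback (most recent call last):
  File "<stdin>", line 17, in <module>
  File "<stdin>", line 13, in quad
  File "h.py", line 6, in ray
    cx,cy,f,E=cal(n); d=E[:3,:3]@np.array([(uv[0]-cx)/f,-(uv[1]-cy)/f,-1]); o=E[:3,3]
              ~~~^^^
  File "h.py", line 4, in cal
    c=optics.get_calibration(n); return c["cx"],c["cy"],200/np.tan(np.radians(c["vertical_fov"]/2)),c["extrinsics"]
ValueError: time passes only in moves, steps and waits
```

```bash
sed -i 's/^def cal/from functools import lru_cache\n@lru_cache\ndef cal/' h.py; python3 - <<'E'
import cv2
from h import *
t=cv2.imread("pics/top0.png"); s=cv2.imread("pics/side0.png")
def big(m,seed):
    n,l=cv2.connectedComponents(m.astype(np.uint8)); 
    return (l==l[seed[1],seed[0]]).astype(np.uint8)
def quad(img,thr,seed,n,z,box):
    k=8; x0,y0,x1,y1=box
    g=cv2.resize(cv2.cvtColor(img,cv2.COLOR_BGR2GRAY)[y0:y1,x0:x1],None,fx=k,fy=k,interpolation=cv2.INTER_CUBIC)
    m=big(g>thr,((seed[0]-x0)*k,(seed[1]-y0)*k)); m=cv2.morphologyEx(m,cv2.MORPH_OPEN,np.ones((9,9)))
    c=max(cv2.findContours(m,cv2.RETR_EXTERNAL,cv2.CHAIN_APPROX_NONE)[0],key=cv2.contourArea)[:,0]
    uv=(c+.5)/k-.5+[x0,y0]
    P=np.array([ray(n,u,z)[:2] for u in uv])
    r=cv2.minAreaRect((P*1000).astype(np.float32)); print(n,z,"centre",np.round(r[0],1),"size",np.round(r[1],1),"ang",round(r[2],2))
for thr in (80,95,110): quad(t,thr,(313,190),"top",.008,(278,145,348,235))
for nm,uv,z in (("vial1",(352,242),.058),("vial2",(259,247),.058),("tape",(231,229),.024),("head far",(275+707/5,145+232/5),.064),("head near",(275+697/5,145+338/5),.064),
 ("red tip",(275+790/5,145+118/5),0),("turq",(440,153),.05),("purple",(390,252),.05)):
    p=ray("top",uv,z);print(nm,p.round(3))
for nm,uv in(("headA",(280+328/4.5,180+428/4.5)),("headB",(280+432/4.5,180+400/4.5))):print(nm,[ray("side",uv,z).round(4) for z in(.062,.066)])
for nm,uv,z in (("plate cornerTL",(275+50/5,145+122/5),.008),("TR",(275+243/5,145+60/5),.022),("BR",(275+327/5,145+340/5),.008),("BL",(275+135/5,145+395/5),.022)): print(nm,ray("top",uv,z).round(4))
for nm,uv,z in (("blk L",(275,420),.05),("near",(310,460),.05),("R",(480,437),.05),("far",(440,378),.05),("pl near",(177,263),.008),("pl left",(55,170),.008),("pl right",(370,150),.008)): print(nm,ray("side",(280+uv[0]/4.5,180+uv[1]/4.5),z).round(4))
E
```

```text
top 0.008 centre [546.8  -4.3] size [176.4 125.3] ang 16.92
top 0.008 centre [546.9  -4.3] size [175.9 124.6] ang 16.81
top 0.008 centre [547.   -4.2] size [175.2 124. ] ang 16.76
vial1 [ 0.397 -0.118  0.058]
vial2 [0.383 0.141 0.058]
tape [0.432 0.227 0.024]
head far [ 0.539 -0.299  0.064]
head near [ 0.48  -0.292  0.064]
red tip [ 0.614 -0.368  0.   ]
turq [ 0.652 -0.372  0.05 ]
purple [ 0.369 -0.226  0.05 ]
headA [array([ 0.4815, -0.2953,  0.062 ]), array([ 0.4798, -0.2985,  0.066 ])]
headB [array([ 0.5409, -0.3007,  0.062 ]), array([ 0.5389, -0.3039,  0.066 ])]
plate cornerTL [0.608  0.0751 0.008 ]
TR [ 0.6431 -0.0387  0.022 ]
BR [ 0.4796 -0.0888  0.008 ]
BL [0.447  0.0232 0.022 ]
blk L [ 0.4636 -0.2684  0.05  ]
near [ 0.4679 -0.3018  0.05  ]
R [ 0.5571 -0.3253  0.05  ]
far [ 0.559  -0.2784  0.05  ]
pl near [ 0.4833 -0.0916  0.008 ]
pl left [0.4476 0.0216 0.008 ]
pl right [ 0.6395 -0.0468  0.008 ]
```

Measurements agree across both views:

| Item | Position / angle |
|---|---|
| Block centre | (0.509, −0.297), long axis −5° |
| Stopper A | (0.480, −0.294) |
| Stopper B | (0.539, −0.300) |
| Plate angle | about 17° |
| Corner | about (0.601, 0.061) |

I'll start moving now.

Call:
{"api": "drive_tool", "payload": {
  "increments": [
    [255,25.7,-25.5,0,0],
    [255,25.7,-25.5,0,0],
    [255,25.7,-25.5,0,0],
    [255,25.7,-25.5,0,0],
    [255,25.7,-25.5,0,0],
    [255,25.7,-25.5,0,0],
    [255,25.7,-25.5,0,5],
    [255,25.7,-25.5,0,10.8]
  ],
  "grip_force": 40
}}

```text
clock: 0.9
tool_pos: [0.4023, 0.2468, 0.2308]
eef_rot: [-0.0, 0.044, 0.999, -0.001]
contact_force: [-0.3, 0.4, 0.5]
grip_width: -0.002
grip_force: 0.0
```

Call:
{"api": "drive_tool", "payload": {
  "increments": [
    [255,7.9,-54.4,-5,0],
    [255,7.9,-54.4,-5,0],
    [255,7.9,-54.4,-5,0],
    [255,7.9,-54.4,-5,0],
    [255,7.9,-54.4,-5,0],
    [255,7.9,-54.4,-5,0],
    [255,7.9,-54.4,-5,0],
    [255,7.9,-54.4,-5,0]
  ]
}}

```text
clock: 1.7
tool_pos: [0.4569, -0.1461, 0.1947]
eef_rot: [-0.0, 0.044, 0.999, 0.0]
contact_force: [1.3, 0.9, -0.5]
grip_width: -0.007
grip_force: 0.0
```

```bash
python3 - <<'E'
import cv2
from h import *
t=cv2.imread("pics/top0.png"); g=cv2.cvtColor(t,cv2.COLOR_BGR2GRAY).astype(np.float32)
# right edge, near edge of plate: subpixel half-level crossing along scanlines
def edge(p,q,nrm,z):
    pts=[]
    for a in np.linspace(.1,.9,40):
        c=np.array(p)*(1-a)+np.array(q)*a; k=np.linspace(-3,3,61)
        X=(c[0]+k*nrm[0]).astype(np.float32)[None];Y=(c[1]+k*nrm[1]).astype(np.float32)[None]
        v=cv2.remap(g,X,Y,cv2.INTER_LINEAR)[0]; h=(v[:8].mean()+v[-8:].mean())/2
        i=np.where((v[:-1]>=h)&(v[1:]<h))[0]
        if len(i): pts.append(ray("top",(X[0,i[0]],Y[0,i[0]]),z)[:2])
    vx,vy,x,y=cv2.fitLine(np.array(pts,np.float32),cv2.DIST_HUBER,0,1e-5,1e-5)[:,0]
    print(round(float(np.degrees(np.arctan2(vy,vx))),2),x,y,len(pts)); return np.array([x,y]),np.array([vx,vy])
TR=(275+250/5,145+82/5);BR=(275+327/5,145+340/5);BL=(275+140/5,145+393/5)
p1,d1=edge(TR,BR,(.96,-.28),.008); p2,d2=edge(BR,BL,(.28,.96),.008)
a=np.linalg.solve(np.array([d1,-d2]).T,p2-p1); br=p1+a[0]*d1; print("BR",br)
for th in(16.5,17,17.5):
    r=np.radians(th);R=np.array([[np.cos(r),-np.sin(r)],[np.sin(r),np.cos(r)]]); print(th,"corner",br+R@[.158,.108],"target",br+R@[.11,.083])
E
```

```text
16.93 0.55357724 -0.06550504 40
-72.88 0.46896866 -0.043394122 40
BR [ 0.48244622 -0.08716256]
16.5 corner [0.60326608 0.06126439] target [0.56434312 0.02366116]
17 corner [0.60196623 0.06231308] target [0.5633729  0.02437162]
17.5 corner [0.60065728 0.06335039] target [0.56239651 0.02507358]
```

Call:
{"api": "drive_tool", "payload": {
  "increments": [
    [255,2.3,-14.8,-4,0],
    [255,2.3,-14.8,-4,0],
    [255,2.3,-14.8,-4,0],
    [255,2.3,-14.8,-8,0],
    [255,2.3,-14.8,-10,0],
    [255,2.3,-14.8,-10,0],
    [255,2.3,-14.8,-10,0]
  ]
}}

```text
clock: 2.4
tool_pos: [0.4803, -0.2919, 0.0955]
eef_rot: [-0.0, 0.044, 0.999, 0.0]
contact_force: [-0.2, -0.8, 0.4]
grip_width: 0.003
grip_force: 0.0
```

Call:
{"api": "drive_tool", "payload": {
  "increments": [
    [255,0,-0.2,-1,0],
    [255,0,-0.2,-2,0],
    [255,0,-0.2,-2.5,0],
    [255,0,-0.2,-3,0],
    [255,0,-0.2,-3.3,0],
    [255,0,-0.2,-3.5,0],
    [255,0,-0.2,-3.65,0],
    [255,0,-0.2,-3.75,0]
  ]
}}

```text
clock: 3.2
tool_pos: [0.4803, -0.294, 0.058]
eef_rot: [0.0, 0.044, 0.999, 0.0]
contact_force: [-5.7, 4.1, 11.3]
grip_width: 0.003
grip_force: 5.7
```

Call:
{"api": "drive_tool", "payload": {
  "increments": [
    [255,0,0,-0.05,0],
    [255,0,0,-0.1,0],
    [255,0,0,-0.1,0]
  ]
}}

```text
clock: 3.5
tool_pos: [0.4803, -0.2941, 0.058]
eef_rot: [0.0, 0.044, 0.999, -0.0]
contact_force: [-5.2, 4.1, 10.8]
grip_width: 0.003
grip_force: 5.7
```

Call:
{"api": "drive_tool", "payload": {
  "increments": [
    [255,0,0,-0.1,0],
    [255,0,0,-0.2,0],
    [255,0,0,-0.2,0]
  ]
}}

```text
clock: 3.8
tool_pos: [0.4804, -0.2942, 0.0578]
eef_rot: [0.0, 0.044, 0.999, -0.0]
contact_force: [-11.3, 7.8, 23.1]
grip_width: 0.001
grip_force: 11.3
```

Hard stop at z = 0.058, which matches fully home. On to stopper B.

Call:
{"api": "drive_tool", "payload": {
  "increments": [
    [255,0,0,2,0],
    [255,0,0,3.5,0],
    [255,3,-0.3,3.5,0],
    [255,5.9,-0.6,3.5,0],
    [255,5.9,-0.6,3.5,0],
    [255,5.9,-0.6,2.5,0],
    [255,5.9,-0.6,1.5,0],
    [255,5.9,-0.6,1.0,0]
  ]
}}

```text
clock: 4.6
tool_pos: [0.538, -0.2998, 0.063]
eef_rot: [-0.001, 0.044, 0.999, 0.001]
contact_force: [-2.4, 1.2, 4.5]
grip_width: -0.001
grip_force: 2.3
```

Call:
{"api": "drive_tool", "payload": {
  "increments": [
    [255,0,0,-0.3,0],
    [255,0,0,-0.6,0],
    [255,0,0,-0.8,0],
    [255,0,0,-1.0,0],
    [255,0,0,-1.1,0],
    [255,0,0,-1.2,0],
    [255,0,0,-1.2,0]
  ]
}}

```text
clock: 5.3
tool_pos: [0.5406, -0.3007, 0.0582]
eef_rot: [0.002, 0.044, 0.999, -0.001]
contact_force: [-10.1, 7.2, 27.4]
grip_width: -0.003
grip_force: 13.7
```

Call:
{"api": "drive_tool", "payload": {
  "increments": [
    [255,-1,0.1,3,0],
    [0,-3.1,0.35,6,0],
    [0,-3.1,0.35,6,0],
    [0,-3.1,0.35,6,0],
    [0,-3.1,0.35,6,0],
    [0,-3.1,0.35,6,0],
    [0,-3.1,0.35,6,0],
    [0,-3.1,0.35,6,0]
  ]
}}

```text
clock: 6.1
tool_pos: [0.5082, -0.2964, 0.1118]
eef_rot: [-0.0, 0.044, 0.999, 0.0]
contact_force: [-0.4, -0.3, 0.0]
grip_width: 0.998
grip_force: 0.0
```

```bash
python3 - <<'E'
import cv2
from h import *
s=optics.snapshot("side"); t=optics.snapshot("top")
a=cv2.resize(s[210:310,310:410],(500,500),interpolation=cv2.INTER_CUBIC)
b=cv2.resize(t[150:250,375:475],(300,300),interpolation=cv2.INTER_CUBIC)
o=np.zeros((500,800,3),np.uint8);o[:,:500]=a;o[:300,500:]=b;cv2.imwrite("pics/chk1.png",o)
x=robot.read_state();print(x["tool_pos"],x["grip_width"],x["joint_positions"])
E
```

```text
[ 0.50821095 -0.29647161  0.11222126] 0.9995059079372767 [-5.90902326e-01  2.96284097e-01  1.36644326e+00  1.01422922e-04
  1.47942937e+00 -2.07450013e+00]
```

View pics/chk1.png

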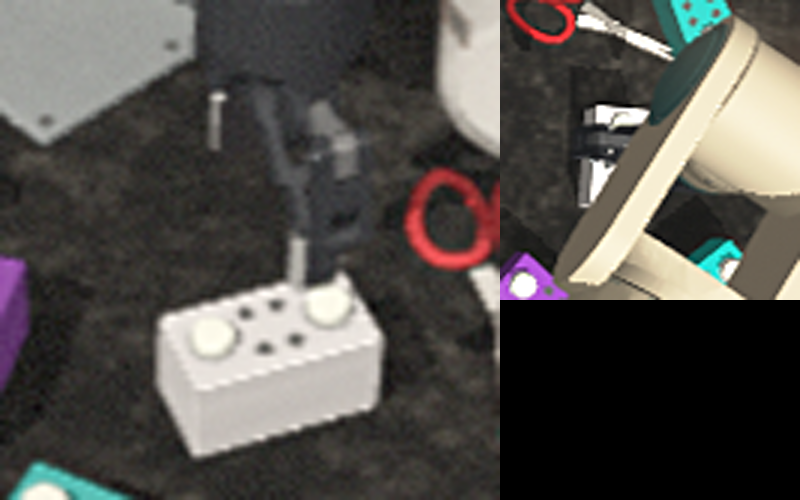

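Both heads sit low on the block (crop (213,338) and (327,303)) and the block has not moved. Next is the grasp, with fingertips about 18 mm up so they clear the long fence later.

Call:
{"api": "drive_tool", "payload": {
  "increments": [
    [0,0.1,0,-3,0],
    [0,0.1,0,-6,0],
    [0,0.1,0,-8,0],
    [0,0.1,0,-9.4,0],
    [0,0.1,0,-9.4,0],
    [0,0.1,0,-9.4,0]
  ],
  "grip_force": 40
}}

```text
clock: 6.8
tool_pos: [0.5097, -0.2968, 0.0194]
eef_rot: [0.0, 0.044, 0.999, -0.0]
contact_force: [0.9, -0.9, 1.2]
grip_width: 1.002
grip_force: 0.0
```

Call:
{"api": "drive_tool", "payload": {
  "increments": [
    [255,0,0,0,0],
    [255,0,0,0,0],
    [255,0,0,0,0],
    [255,0,0,0,0],
    [255,0,0,0,0],
    [255,0,0,0,0],
    [255,0,0,0,0],
    [255,0,0,0,0]
  ]
}}

```text
clock: 7.6
tool_pos: [0.5098, -0.2969, 0.0198]
eef_rot: [0.001, 0.044, 0.999, -0.0]
contact_force: [-0.9, 1.2, 5.0]
grip_width: 0.578
grip_force: 43.1
```

Call:
{"api": "drive_tool", "payload": {
  "increments": [
    [255,0,0,2,0],
    [255,0,0,6,0],
    [255,1.5,8,7,6],
    [255,3,13,7,12],
    [255,4.3,18,7,18],
    [255,4.3,23,7,22],
    [255,4.3,28,7,22],
    [255,4.3,30.5,7,22]
  ]
}}

```text
clock: 8.4
tool_pos: [0.5514, 0.0007, 0.088]
eef_rot: [-0.001, -0.148, 0.989, 0.0]
contact_force: [1.2, 0.1, -1.9]
grip_width: 0.583
grip_force: 42.3
```

```bash
python3 - <<'E'
import cv2
from h import *
s=optics.snapshot("side"); t=optics.snapshot("top")
a=cv2.resize(s[140:260,270:390],(500,500),interpolation=cv2.INTER_CUBIC)
b=cv2.resize(t[145:245,265:365],(300,300),interpolation=cv2.INTER_CUBIC)
o=np.zeros((500,800,3),np.uint8);o[:,:500]=a;o[:300,500:]=b;cv2.imwrite("pics/chk2.png",o)
x=robot.read_state();print(x["tool_pos"],x["grip_width"],x["eef_rot"],x["contact_force"])
E
```

```text
[0.5512855  0.00438655 0.08795011] 0.5764616914419565 [-5.18308988e-04 -1.51069921e-01  9.88522309e-01  1.12055340e-03] [-0.43345604 -1.71386596 -2.06965857]
```

View pics/chk2.png

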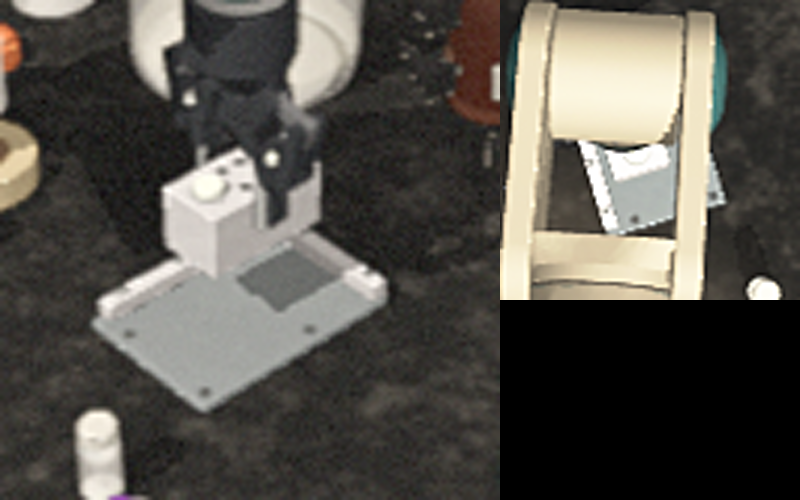

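The block is held level and lined up over the free part of the plate, clear of both fences. Lowering now.

Call:
{"api": "drive_tool", "payload": {
  "increments": [
    [255,0,0,-2,0],
    [255,0,0,-4,0],
    [255,0,0,-5,0],
    [255,0,0,-5.5,0],
    [255,0,0,-5.6,0],
    [255,0,0,-5.6,0]
  ]
}}

```text
clock: 9.1
tool_pos: [0.5524, -0.0016, 0.0332]
eef_rot: [0.0, -0.148, 0.989, -0.0]
contact_force: [-0.2, 0.2, -1.7]
grip_width: 0.575
grip_force: 42.6
```

Call:
{"api": "drive_tool", "payload": {
  "increments": [
    [255,0,0,-0.1,0],
    [255,0,0,-0.2,0],
    [255,0,0,-0.3,0],
    [255,0,0,-0.4,0],
    [255,0,0,-0.4,0]
  ]
}}

```text
clock: 9.6
tool_pos: [0.5519, -0.0013, 0.0284]
eef_rot: [-0.0, -0.148, 0.989, 0.0]
contact_force: [0.6, 0.0, -2.6]
grip_width: 0.58
grip_force: 42.6
```

Call:
{"api": "drive_tool", "payload": {
  "increments": [
    [255,0,0,-0.05,0],
    [255,0,0,-0.1,0],
    [255,0,0,-0.1,0],
    [255,0,0,-0.1,0]
  ]
}}

```text
clock: 10.0
tool_pos: [0.5522, -0.0013, 0.0279]
eef_rot: [0.0, -0.148, 0.989, -0.0]
contact_force: [0.2, 0.2, -0.1]
grip_width: 0.576
grip_force: 42.8
```

Call:
{"api": "drive_tool", "payload": {
  "increments": [
    [255,-0.1,0.4,-0.05,0],
    [255,-0.25,0.8,-0.05,0],
    [255,-0.35,1.2,-0.05,0],
    [255,-0.5,1.63,-0.05,0],
    [255,-0.5,1.63,-0.05,0],
    [255,-0.5,1.63,-0.05,0]
  ]
}}

```text
clock: 10.6
tool_pos: [0.5473, 0.0157, 0.0278]
eef_rot: [0.001, -0.148, 0.989, 0.0]
contact_force: [-0.3, 0.1, 6.3]
grip_width: 0.578
grip_force: 43.7
```

Call:
{"api": "drive_tool", "payload": {
  "increments": [
    [255,-0.03,0.1,0,0],
    [255,-0.06,0.19,0,0],
    [255,-0.06,0.19,0,0],
    [255,-0.06,0.19,0,0]
  ]
}}

```text
clock: 11.0
tool_pos: [0.5468, 0.0172, 0.0278]
eef_rot: [0.001, -0.148, 0.989, -0.0]
contact_force: [1.3, -2.0, 6.6]
grip_width: 0.572
grip_force: 43.6
```

Call:
{"api": "drive_tool", "payload": {
  "increments": [
    [255,-0.03,0.1,0,0],
    [255,-0.03,0.1,0,0],
    [255,-0.03,0.1,0,0]
  ]
}}

```text
clock: 11.3
tool_pos: [0.5466, 0.0181, 0.0278]
eef_rot: [0.001, -0.148, 0.989, -0.0]
contact_force: [0.3, -1.2, 6.2]
grip_width: 0.575
grip_force: 43.6
```

Call:
{"api": "drive_tool", "payload": {
  "increments": [
    [255,-0.03,0.1,0,0],
    [255,-0.03,0.1,0,0],
    [255,-0.03,0.1,0,0]
  ]
}}

```text
clock: 11.6
tool_pos: [0.5462, 0.0191, 0.0278]
eef_rot: [0.001, -0.148, 0.989, -0.0]
contact_force: [0.9, -1.1, 6.0]
grip_width: 0.575
grip_force: 43.6
```

Call:
{"api": "drive_tool", "payload": {
  "increments": [
    [255,-0.03,0.1,0,0],
    [255,-0.03,0.1,0,0],
    [255,-0.03,0.1,0,0]
  ]
}}

```text
clock: 11.9
tool_pos: [0.5462, 0.0193, 0.0278]
eef_rot: [0.001, -0.148, 0.989, -0.001]
contact_force: [1.3, -5.8, 4.9]
grip_width: 0.582
grip_force: 43.5
```

Call:
{"api": "drive_tool", "payload": {
  "increments": [
    [255,-0.03,0.1,0,0],
    [255,-0.03,0.1,0,0],
    [255,-0.03,0.1,0,0]
  ]
}}

```text
clock: 12.2
tool_pos: [0.5461, 0.0194, 0.0279]
eef_rot: [0.001, -0.147, 0.989, -0.002]
contact_force: [3.5, -9.1, 4.3]
grip_width: 0.577
grip_force: 43.6
```

Touching the long fence at about 9 N. Now sliding along it to the short fence.

Call:
{"api": "drive_tool", "payload": {
  "increments": [
    [255,0.3,0.09,0,0],
    [255,0.6,0.18,0,0],
    [255,0.9,0.27,0,0],
    [255,1.15,0.35,0,0],
    [255,1.34,0.41,0,0],
    [255,1.34,0.41,0,0]
  ]
}}

```text
clock: 12.8
tool_pos: [0.559, 0.0233, 0.0279]
eef_rot: [0.0, -0.147, 0.989, -0.002]
contact_force: [-0.3, -10.2, 6.8]
grip_width: 0.577
grip_force: 43.8
```

Call:
{"api": "drive_tool", "payload": {
  "increments": [
    [255,0.1,0.03,0,0],
    [255,0.19,0.06,0,0],
    [255,0.19,0.06,0,0],
    [255,0.19,0.06,0,0]
  ]
}}

```text
clock: 13.2
tool_pos: [0.5607, 0.0238, 0.0279]
eef_rot: [0.0, -0.147, 0.989, -0.002]
contact_force: [-2.0, -10.2, 8.7]
grip_width: 0.576
grip_force: 43.9
```

Call:
{"api": "drive_tool", "payload": {
  "increments": [
    [255,0.1,0.03,0,0],
    [255,0.1,0.03,0,0],
    [255,0.1,0.03,0,0]
  ]
}}

```text
clock: 13.5
tool_pos: [0.5616, 0.0241, 0.0279]
eef_rot: [0.0, -0.147, 0.989, -0.002]
contact_force: [-2.9, -10.9, 7.3]
grip_width: 0.579
grip_force: 43.8
```

Call:
{"api": "drive_tool", "payload": {
  "increments": [
    [255,0.1,0.03,0,0],
    [255,0.1,0.03,0,0],
    [255,0.1,0.03,0,0]
  ]
}}

```text
clock: 13.8
tool_pos: [0.5626, 0.0244, 0.0278]
eef_rot: [-0.0, -0.147, 0.989, -0.002]
contact_force: [-1.9, -9.6, 7.8]
grip_width: 0.578
grip_force: 43.8
```

Call:
{"api": "drive_tool", "payload": {
  "increments": [
    [255,0.1,0.03,0,0],
    [255,0.1,0.03,0,0],
    [255,0.1,0.03,0,0]
  ]
}}

```text
clock: 14.1
tool_pos: [0.5628, 0.0245, 0.0279]
eef_rot: [-0.001, -0.147, 0.989, -0.002]
contact_force: [-7.8, -11.7, 11.1]
grip_width: 0.578
grip_force: 44.3
```

Call:
{"api": "drive_tool", "payload": {
  "increments": [
    [255,0.05,0.03,0,0],
    [255,0.05,0.03,0,0],
    [255,0.05,0.03,0,0],
    [255,0.05,0.03,0,0],
    [255,0.05,0.03,0,0],
    [255,0.05,0.03,0,0],
    [255,0.05,0.03,0,0],
    [255,0.05,0.03,0,0]
  ]
}}

```text
clock: 14.9
tool_pos: [0.5628, 0.0245, 0.0279]
eef_rot: [-0.002, -0.147, 0.989, -0.002]
contact_force: [-10.3, -12.1, 13.3]
grip_width: 0.575
grip_force: 44.6
```

```bash
python3 - <<'E'
import cv2
from h import *
s=optics.snapshot("side")
cv2.imwrite("pics/chk3.png",cv2.resize(s[150:250,270:370],(600,600),interpolation=cv2.INTER_CUBIC))
x=robot.read_state();print(x["tool_pos"],x["contact_force"],x["wrist_torque"],x["eef_rot"],x["grip_force"])
E
```

```text
[0.56282775 0.02450774 0.02791408] [-10.67585313 -12.79591416  13.20090997] [-1.9738572   1.3963112  -0.11871987] [-0.00178996 -0.14719048  0.98910479 -0.00186149] 44.61394965648651
```

View pics/chk3.png

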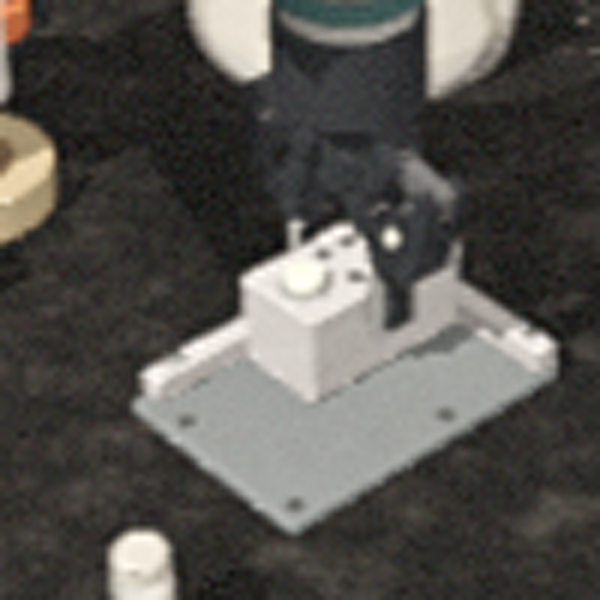

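The block sits flat in the corner, against the long fence (crop (190,355)) and the short fence (crop (510,330)). The TCP is within 1 mm of the predicted flush position, with about 9 N on each fence, and the tape roll and near vial, the only bystanders in this view, look undisturbed.

```bash
python3 -c "
from cell import robot
print(robot.hand_in())"
```

```text
the job is handed in; nothing more can be done
None
```

I pressed both stoppers home, set the block flat in the corner and handed the job in with it still gripped and pushed lightly (about 9 N) against each fence; no verdict was returned.

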